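Click the photometer's filter wheel round to green, with its lamp on

ROBOT

A 6-joint arm with a two-finger parallel gripper is mounted at the origin on a cart in front of the work surface, level with it; the furniture and walls round the work are solid. World frame = base frame: x ahead of the robot, y to its left, z up, the work surface at z = 0. Lengths are in m, angles in rad, forces in N, time in s.
With the tool pointing down it reaches from about 0.375 to 0.9 m from the base axis. Payload 3.1 kg.
Tool frame: the origin (TCP) lies on the centre line of the jaws, within the pads' length; the fingertips stand robot.tip_reach ahead of it and the grasp point (between the pads) lies 8 mm behind it (robot.tip_reach is the distance from the TCP to the fingertips, in m); z points along the fingers, y is the line along which they close (so a half turn about z gives the same grasp; the last joint's range is limited). The gripper opens to 87 mm and grips with 3 to 60 N. Pads are 19 mm wide; open, the fingers measure 117 mm over their backs; the gripper's body (75 mm by 190 mm) begins 51 mm behind the grasp point.
Start: joints at [-1.498, 0.527, 1.433, -0, 1.181, -0.178], TCP at [0.155, -0.605, 0.194] pointing down, gripper open.
Joint ranges: [-3.08, 3.08], [-0.75, 2.2], [0.22, 2.44], [-1.43, 4.57], [0, 2.65], [-2.85, 2.85]. Speed limits (rad/s): [2.79, 2.79, 3.14, 3.14, 3.14, 3.14].

INTERFACE

Orientations are given as a unit quaternion [x, y, z, w].
In Python, from rig import robot gives the robot as it stands.
- The arm moves only by the tool jog_arm, never from a script. Its argument "motion" is one flat list of numbers, 7 for each row, row after row: the shift along the tool's x, y, z scaled (see below), then the turn, a rotation vector about the tool's x, y, z scaled (see below), then the gripper's target within -1 to 1 (shut at 1, half-way at 0, fully open at -1). In form: [x, y, z, rx, ry, rz, hand, x, y, z, rx, ry, rz, hand, ...]. A call has 1 to 12 rows; each row shifts and turns the commanded pose from where the row before left it, along the tool's axes as they then stand; what a row does not reach is not made up. The controller multiplies each number of a shift by 4 cm and each number of a turn by 4 degrees. A row lasts 1/8 s, in which the tool goes at most 62.5 mm and 10.7 degrees, less where a joint would pass 70% of its speed; a pose out of reach is approached as far as the arm can. A call with a number of a shift or a turn outside -1 to 1 is refused whole. A call with a gripper value outside its range is refused whole. The fingers move at their own pace and stop on an object; "grip_force" is the grip in N (left out, the last holds). Time passes only in rows, so rows that do not move let the fingers close. It gives the time, the measured TCP pose, the force, the opening and the grip force at its end, in the units of the state.
- robot.get_obs(): the state, without advancing time (a new reading comes with each control period).
- robot.camera(name): name is "scene" or "top" or "wrist"; returns the picture (480x640x3 uint8, blue, green, red); there is no depth.
- robot.calibration(name): a dict with "fx", "fy", "cx", "cy" (pixels), "R" (3x3) and "t" (3): a world point X has camera coordinates R X + t; the wrist camera has in their place "T_tool_cam" (4x4, takes a point from camera to tool coordinates, whose origin is the TCP and whose axes are the flange's). Camera axes: x right, y down, z forward; pixel columns grow to the right and rows downward; lengths in m; the calibration is good to about 2 mm. A picture is of the moment at which its call begins: read the wrist's pose just before it. calibration takes no time and is no camera call.
- robot.hand_in(): hands the job in; it is judged then, once.
The state is a dict: "time": time; "q": joint angles; "joint_velocities": joint speeds; "joint_torque": joint torques, N m; "position": TCP position; "tool_rot": TCP orientation; "ft_force": force on the tool from outside, world axes, zero at the start; "moment": the same for the moment, N m; "grip_width": finger opening in m; "grip_force": force on a finger pad.
Only numpy, scipy, OpenCV 4.12 (cv2) and the standard library are available. Lean on these libraries where they do the work, as an engineer would, in place of code of your own. Each camera call takes 0.05 s, during which the arm holds its last target. There are 200 camera calls.

TASK

Get the bench photometer ready for a green reading: click its filter wheel round clockwise until the green filter stands at the pointer and the wheel sits in its click, without running past green, and make sure that the red lamp toggle is on (leaning up the face, to the green bar; flip it only if it is off). Then let go, and leave the loose bottles and the dish where they are.

Things in the scene. Friction and masses are not known exactly. Their poses are not given: they have to be found in the camera images.
- photometer: White wedge-shaped bench photometer, fixed, about 210 x 280 x 139 mm (x, y, z), yaw varies. Origin on the table under the middle of its control face; x points away from the operator, y to the left, z up. The front edge of the sloped face is 30 mm high, its back edge 139 mm.
- control_face: Grey control face of the photometer, fixed to it, 184 x 268 mm, sloping up away from the operator at 35 degrees from level. Origin 82 mm above the photometer's; frame: x up the slope, y to the left, z out of the face (35 degrees off vertical, towards the operator). Heights 'above the face' are along this z. It carries the wheel (left) and the toggle (right).
- hub_grip (a point): Grip point on the filter wheel's axis, 40 mm above the face; frame as control_face, does not turn. The hub is an aluminium hexagonal prism, 48 mm across flats, 55 mm across corners, 14 to 56 mm above the face. In every click one pair of its flats faces +-y of this frame, the other pairs +-60 degrees from that. Behind it lies the flat black wheel, 150 mm across, front 16 mm above the face.
- filter_wheel (a joint): Wheel angle (rad), grows clockwise as seen looking at the face. Coloured filters (29 mm) 60 degrees apart; at the pointer: red 0, orange 1.047, yellow 2.094, green 3.142, blue 4.189, violet 5.236. Starts at red, orange or yellow. A spring pulls it into the nearest click (about 0.2 N m to leave one): let go before half-way it springs back, after half-way it goes on. Stops: -0.4, 5.6.
- pointer (a point): Tip of the black pointer with a white line, fixed on the face at the wheel's upper edge, 79 mm up the slope from the wheel's axis, 17 mm high. The filter next to it is the one in use.
- lamp_toggle (a joint): Angle of the red lamp toggle (rad): 0 off, leaning 20 degrees down the slope (to the white ring); 0.7 on, leaning 20 degrees up the slope (to the green bar). Over-centre spring: it snaps to the nearer end from 0.35; about 3 N near its tip flips it. It starts on or off.
- toggle_base (a point): Pivot of the lamp toggle, 135 mm to the right of the wheel's axis, 5 mm above the face; frame as control_face. The red paddle is 11 mm thick along the slope, 22 mm wide across it, and reaches from 12 to 48 mm from the pivot. Apart from a 6 mm collar, nothing stands up from the face within 45 mm.
- toggle_tip (a point): End of the red toggle paddle, 48 mm from its pivot, moving with it (33 mm between off and on).
- amber_bottle: Amber reagent bottle with black cap, 54 x 54 x 108 mm, standing loose to the right of the photometer; origin under its middle. To be left alone.
- white_bottle: White reagent bottle with black cap, 48 x 48 x 92 mm, standing loose at the right front; origin under its middle. To be left alone.
- petri: Round petri dish with lid, 62 x 62 x 13 mm, lying loose at the left front; origin under its middle. To be left alone.

How it is judged:
By the outcome, as a careful person would: the job done as asked, in the order asked, and still so for the second after the job is handed in, with the robot touching nothing.
It also fails if it takes over 64 s, if anything falls off the work surface, if the arm or the gripper's body presses on something with over 40 N, if the wrist force passes 120 N, or if a joint passes its speed limit or range.

## Working session

There is one attempt and no reset: what is moved stays moved. The work goes in short steps, Python scripts to look and compute and a tool call to move; the robot and the scene stay as the last step left them, time stands still between calls to the robot, and variables do not carry over. Pictures are saved under pics/ and viewed, at most 10 in all, crops included, and the job is handed in when it is done.

Besides the shell and the picture viewer there is one more tool, called after "Call:" as name(argument=value, ...), one argument or row to a line, values as JSON. jog_arm: Moves the arm, as the interface text tells. Shifts and turns lie within -1 to 1; 1 stands for 4 cm of shift or 4 degrees of turn. Its arguments: {"type":"object","properties":{"motion":{"type":"array","items":{"type":"number"}},"grip_force":{"type":"number"}},"required":["motion"]}

```bash
ls; mkdir -p pics
python3 - <<'E'
from rig import robot
import cv2,numpy as np
print(robot.tip_reach, robot.get_obs())
for n in ("scene","top"):
    cv2.imwrite(f"pics/{n}0.png",robot.camera(n)); print(n,robot.calibration(n))
print(robot.calibration("wrist"))
E
```

```text
pics
0.011 {'time': 0.0, 'q': array([-1.49852623e+00,  5.28433855e-01,  1.43392658e+00, -1.46863152e-05,
        1.18138472e+00, -1.78478683e-01]), 'joint_velocities': array([ 0.00020982,  0.00042747, -0.00069146,  0.0004426 , -0.00153048,
       -0.00047185]), 'joint_torque': array([-1.63658209e-03, -4.40044284e+01, -1.76590115e+01,  6.32185838e-02,
        5.81821008e-02, -1.62730912e-04]), 'position': array([ 0.15505897, -0.6046314 ,  0.19338383]), 'tool_rot': array([ 9.92149997e-01,  1.25048894e-01,  5.03459584e-05, -1.07509586e-03]), 'ft_force': array([ 0.28169779,  0.19694467, -0.61678457]), 'moment': array([ 0.03875105, -0.0214754 ,  0.0314815 ]), 'grip_force': 0.0, 'grip_width': 0.08687104976596104}
scene {'fx': 464.00288431319353, 'fy': 464.00288431319353, 'cx': 314.05507477211194, 'cy': 236.65337597603445, 'R': array([[-0.52389053, -0.85177389, -0.00446563],
       [-0.6699409 ,  0.41527907, -0.61540433],
       [ 0.52603982, -0.31941279, -0.78819894]]), 't': array([0.2838133 , 0.40327201, 0.95214824])}
top {'fx': 555.9740243326206, 'fy': 555.9740243326206, 'cx': 319.5344683070086, 'cy': 234.42090070171255, 'R': array([[ 0.02565693, -0.99953356,  0.01656482],
       [-0.98006382, -0.02841599, -0.19664041],
       [ 0.19701939, -0.01118939, -0.98033574]]), 't': array([-0.01838461,  0.51845859,  1.30819671])}
{'fx': 348.0924099696691, 'fy': 348.0924099696691, 'cx': 321.8097193697603, 'cy': 242.03724647280495, 'T_tool_cam': array([[-2.65097599e-05, -9.60909285e-01, -2.76863407e-01,
         7.48306969e-02],
       [ 9.99999685e-01,  1.94234282e-04, -7.69878832e-04,
        -1.19210109e-05],
       [ 7.93560083e-04, -2.76863340e-01,  9.60908977e-01,
        -1.90141669e-01],
       [ 0.00000000e+00,  0.00000000e+00,  0.00000000e+00,
         1.00000000e+00]])}
```

View pics/scene0.png

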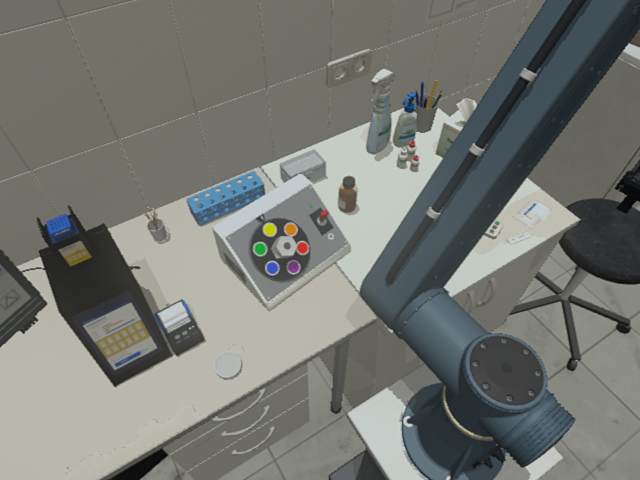

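View pics/top0.png

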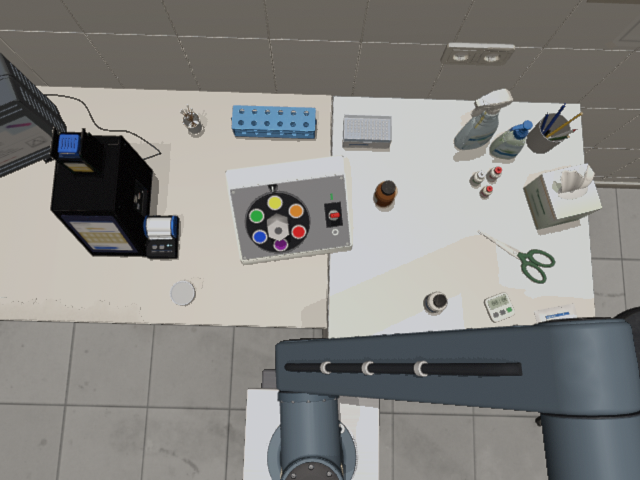

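The wheel stands at yellow: top view shows yellow at (274,203) by the pointer at (273,188), and the toggle at about (334,214). Next I triangulate the filters and zoom in on the toggle.

```bash
cat > h.py <<'E'
import numpy as np,cv2
from rig import robot
from scipy.spatial.transform import Rotation as R
def ray(n,u,v,cal=None):
    c=cal or robot.calibration(n); Rm=np.array(c["R"]);t=np.array(c["t"])
    d=Rm.T@np.array([(u-c["cx"])/c["fx"],(v-c["cy"])/c["fy"],1]); return -Rm.T@t,d/np.linalg.norm(d)
def tri(*rays):
    A=0;b=0
    for o,d in rays:
        P=np.eye(3)-np.outer(d,d);A=A+P;b=b+P@o
    X=np.linalg.solve(A,b)
    return X,max(np.linalg.norm((np.eye(3)-np.outer(d,d))@(X-o)) for o,d in rays)
def blobs(img,box):
    hsv=cv2.cvtColor(img,cv2.COLOR_BGR2HSV);x0,y0,x1,y1=box
    m=((hsv[...,1]>120)&(hsv[...,2]>70)).astype(np.uint8);k=np.zeros_like(m);k[y0:y1,x0:x1]=1;m*=k
    n,l,s,c=cv2.connectedComponentsWithStats(m)
    return [(c[i].round(1),s[i,4],int(np.median(hsv[...,0][l==i]))) for i in range(1,n) if s[i,4]>12]
E
python3 - <<'E'
from h import *
a=cv2.imread("pics/scene0.png");b=cv2.imread("pics/top0.png")
for x in blobs(a,(225,195,335,290)):print("s",*x)
for x in blobs(b,(230,180,350,260)):print("t",*x)
z=lambda i,x,y:cv2.resize(i[y:y+60,x:x+50],(400,480),interpolation=cv2.INTER_CUBIC)
cv2.imwrite("pics/tog.png",np.hstack([z(a,297,190),z(b,312,185)]))
E
```

```text
s [229.7 196.6] 48 102
s [247.3 200.6] 18 103
s [323.9 212.3] 25 1
s [269.4 229.1] 96 31
s [290.5 228.9] 92 18
s [302.  247.4] 86 1
s [259.7 248.6] 92 65
s [271.9 267.8] 94 114
s [293.5 269.3] 27 146
t [274.5 202.3] 101 30
t [295.7 210.7] 104 16
t [256.1 215.6] 94 64
t [334.7 214.9] 46 1
t [298.3 231.5] 95 0
t [259.4 236.5] 94 112
t [280.2 244.3] 79 147
```

View pics/tog.png

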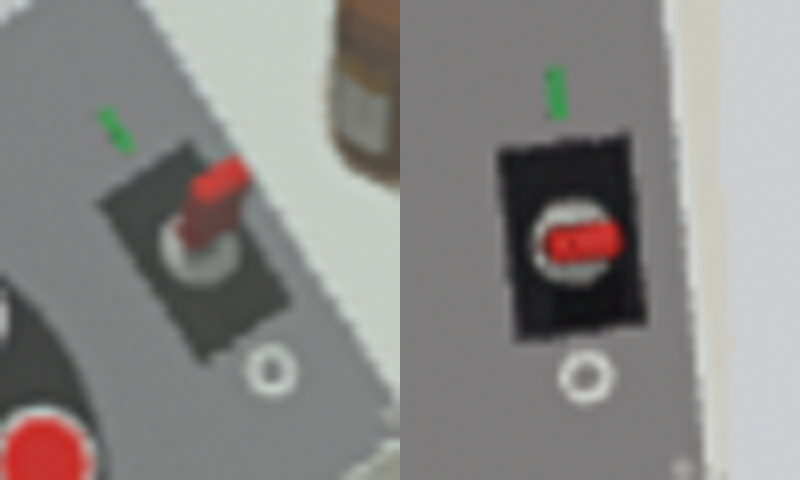

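The toggle's red paddle is seen near end-on from the top (334.7,215), and in the scene view its end is at about (325,211). I'll decide its state by comparing against the predicted positions of its end when on and when off.

```bash
cat >> h.py <<'E'
S=dict(Y=(269.4,229.1),O=(290.5,228.9),R=(302,247.4),G=(259.7,248.6),B=(271.9,267.8))
T=dict(Y=(274.5,202.3),O=(295.7,210.7),R=(298.3,231.5),G=(256.1,215.6),B=(259.4,236.5))
def frame():
    P={k:tri(ray("scene",*S[k]),ray("top",*T[k]))[0] for k in S}
    c=(P["O"]+P["B"]+P["R"]+P["G"])/4
    # yaw from in-plane directions, slope known 35 deg
    n=np.linalg.svd(np.array(list(P.values()))-np.mean(list(P.values()),0))[2][2]; n*=np.sign(n[2])
    yd=(P["G"]+P["B"])-(P["O"]+P["R"]) ; yaw=np.arctan2(-yd[0],yd[1])
    F=R.from_euler("ZY",[yaw,-35],degrees=False) if 0 else R.from_euler("Z",yaw)*R.from_euler("Y",-35,degrees=True)
    F=F.as_matrix(); return P,c,n,yaw,F
def proj(n,X):
    c=robot.calibration(n);p=np.array(c["R"])@X+c["t"];return np.array([c["fx"]*p[0]/p[2]+c["cx"],c["fy"]*p[1]/p[2]+c["cy"]]).round(1)
E
python3 - <<'E'
from h import *
P,c,n,yaw,F=frame()
for k in S: print(k,P[k].round(4),tri(ray("scene",*S[k]),ray("top",*T[k]))[1].round(4),((P[k]-c)@F).round(4))
print("c",c,"yaw",np.degrees(yaw)); print(n,F[:,2])
w=c-F[:,2]*0.016  # axis on face
print("axis on face",w)
base=w+F@np.array([0,-.135,.005])
for nm,a in(("off",-20),("on",20)):
    u=F@np.array([np.sin(np.radians(a)),0,np.cos(np.radians(a))])
    print(nm,[proj(v,base+u*.048) for v in("scene","top")], base+u*.048)
print("base",base,[proj(v,base) for v in("scene","top")])
# target for hub: tcp at 32 mm above face, x=up slope rotated -60 about tool z
hub=w+F@np.array([0,0,.032]);print("hub tcp",hub)
Rt=np.column_stack([F[:,0],-F[:,1],-F[:,2]])
print("standoff",w+F[:,2]*.13)
o=robot.get_obs();R0=R.from_quat(o["tool_rot"])
print(np.degrees((R0.inv()*R.from_matrix(Rt)*R.from_euler("z",-60,degrees=True)).as_rotvec()))
E
```

```text
Y [0.5773 0.1039 0.1265] 0.0004 [ 0.0543 -0.0004  0.0004]
O [0.5626 0.0543 0.1105] 0.0004 [ 0.0267 -0.047   0.0002]
R [0.5194 0.0476 0.0785] 0.0006 [-0.0273 -0.0468 -0.001 ]
G [0.5478 0.147  0.1116] 0.0006 [0.0275 0.0468 0.001 ]
B [0.5044 0.1401 0.0794] 0.0007 [-0.027   0.0469 -0.0002]
c [0.53356489 0.09726782 0.09500828] yaw 9.124013363960842
[-0.57736934 -0.10152104  0.81014698] [-0.56631922 -0.0909531   0.81915204]
axis on face [0.542626   0.09872307 0.08190185]
off [array([332.1, 223.1]), array([335.8, 228.2])] [ 0.5223798  -0.04125853  0.11352928]
on [array([325. , 211.9]), array([334.6, 215.2])] [ 0.54893548 -0.03699359  0.13236205]
base [ 0.56120161 -0.0350236   0.08599761] [array([321.6, 221. ]), array([333. , 214.6])]
hub tcp [0.52450379 0.09581257 0.10811471]
standoff [0.4690045  0.08689917 0.18839161]
[-19.67771322  30.53481598 -53.02085437]
```

The red paddle matches "on" in both views, within 1.5 px, so the toggle is already on and I'll leave it alone. The wheel is at yellow and needs one click of 60° clockwise. I'm moving over to the wheel.

Call:
jog_arm(
  motion=[0.82, -0.55, -0.14, 0, 0, 0, -1, 0.82, -0.55, -0.14, 0, 0, 0, -1, 0.82, -0.55, -0.14, 0, 0, 0, -1, 0.82, -0.55, -0.14, 0, 0, 0, -1, 0.82, -0.55, -0.14, 0, 0, 0, -1, 0.82, -0.55, -0.14, 0, 0, 0, -1, 0.82, -0.55, -0.14, 0, 0, 0, -1, 0.82, -0.55, -0.14, 0, 0, 0, -1, 0.82, -0.55, -0.14, 0, 0, 0, -1, 0.82, -0.55, -0.14, 0, 0, 0, -1, 0.82, -0.55, -0.14, 0, 0, 0, -1, 0.82, -0.55, -0.14, 0, 0, 0, -1],
)

```text
time: 1.6
position: [0.4714, -0.2507, 0.2614]
tool_rot: [0.992, 0.125, -0.0, -0.0]
ft_force: [-0.8, -0.7, -0.3]
grip_width: 0.0871
grip_force: 0.0
```

Call:
jog_arm(
  motion=[0.16, -0.82, 0, 0, 0, 0, -1, 0.16, -0.82, 0, 0, 0, 0, -1, 0.16, -0.82, 0, 0, 0, 0, -1, 0.16, -0.82, 0, 0, 0, 0, -1, 0.16, -0.82, 0, 0, 0, 0, -1, 0.16, -0.82, 0, 0, 0, 0, -1, 0.16, -0.82, 0, 0, 0, 0, -1, 0.16, -0.82, 0, 0, 0, 0, -1, 0.16, -0.82, 0, 0, 0, 0, -1, 0.16, -0.82, 0, 0, 0, 0, -1, 0, 0, 0, 0, 0, 0, -1],
)

```text
time: 2.98
position: [0.4506, 0.0833, 0.2612]
tool_rot: [0.992, 0.127, -0.001, -0.0]
ft_force: [0.3, -0.4, -0.1]
grip_width: 0.087
grip_force: 0.0
```

```bash
cat >> h.py <<'E'
def rel(h,ang,dx=0,dy=0):
    """remaining turn (units) and shift (units, in present tool axes and in target tool axes); h = TCP height above face"""
    P,c,n,yaw,F=frame(); w=c-F[:,2]*.016
    t=w+F@np.array([dx,dy,h]); Rt=R.from_matrix(np.column_stack([F[:,0],-F[:,1],-F[:,2]]))*R.from_euler("z",ang,degrees=True)
    o=robot.get_obs(); R0=R.from_quat(o["tool_rot"]); d=t-o["position"]
    print("t",o["time"],"pos",o["position"].round(4),"q",o["q"].round(2),"F",o["ft_force"].round(1),"M",o["moment"].round(2),"w",o["grip_width"])
    print("turn",(np.degrees((R0.inv()*Rt).as_rotvec())/4).round(2),"shift now",(R0.inv().apply(d)/.04).round(2),"shift tgt",(Rt.inv().apply(d)/.04).round(2))
E
python3 -c "
from h import *
rel(.13,-60)"
```

```text
t 2.975 pos [0.4506 0.0833 0.2612] q [-0.06  0.22  1.74  0.    1.18  1.25] F [ 0.3 -0.4 -0.1] M [-0.02  0.01  0.01] w 0.08701768810540134
turn [ -4.92   7.65 -13.2 ] shift now [0.47 0.03 1.82] shift tgt [-0.32 -0.58  1.76]
```

Call:
jog_arm(
  motion=[0, 0, 0, -0.35, 0.546, -0.943, -1, 0, 0, 0, -0.35, 0.546, -0.943, -1, 0, 0, 0, -0.35, 0.546, -0.943, -1, 0, 0, 0, -0.35, 0.546, -0.943, -1, 0, 0, 0, -0.35, 0.546, -0.943, -1, 0, 0, 0, -0.35, 0.546, -0.943, -1, 0, 0, 0, -0.35, 0.546, -0.943, -1, 0, 0, 0, -0.35, 0.546, -0.943, -1, 0, 0, 0, -0.35, 0.546, -0.943, -1, 0, 0, 0, -0.35, 0.546, -0.943, -1, 0, 0, 0, -0.35, 0.546, -0.943, -1, 0, 0, 0, -0.35, 0.546, -0.943, -1],
)

```text
time: 4.47
position: [0.4514, 0.0808, 0.2615]
tool_rot: [0.832, 0.489, 0.236, 0.113]
ft_force: [0.0, -0.1, 0.1]
grip_width: 0.0871
grip_force: 0.0
```

Call:
jog_arm(
  motion=[0, 0, 0, -0.35, 0.546, -0.943, -1, 0, 0, 0, -0.35, 0.546, -0.943, -1, -0.16, -0.29, 0.88, 0, 0, 0, -1, -0.16, -0.29, 0.88, 0, 0, 0, -1, 0, 0, 0, 0, 0, 0, -1, 0, 0, 0, 0, 0, 0, -1],
)

```text
time: 5.22
position: [0.4679, 0.0876, 0.2093]
tool_rot: [0.784, 0.541, 0.277, 0.127]
ft_force: [-0.2, -0.4, 0.2]
grip_width: 0.0868
grip_force: 0.0
```

```bash
python3 -c "
from h import *
rel(.032,-60)
cv2.imwrite('pics/w1.png',robot.camera('wrist'))
"
```

```text
t 5.225 pos [0.4679 0.0876 0.2093] q [-0.21  0.16  2.28  1.11  0.25 -0.88] F [-0.2 -0.4  0.2] M [-0.05  0.3   0.03] w 0.0868251844448437
turn [ 0.05 -0.18 -0.02] shift now [-0.2  -0.24  2.89] shift tgt [-0.16 -0.23  2.89]
```

View pics/w1.png

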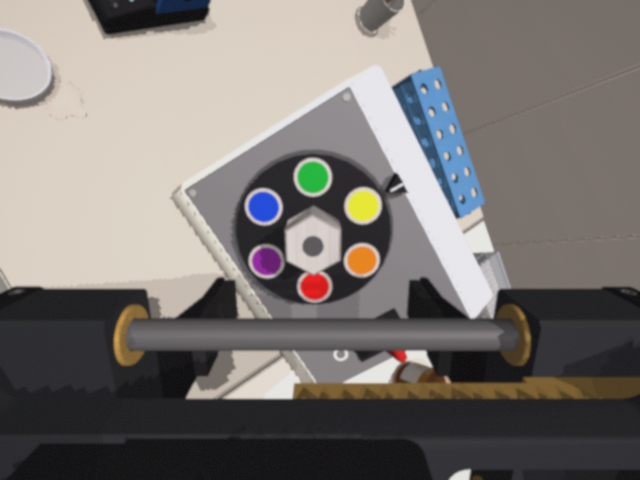

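The wrist view shows the hub at about (313,243) with its flats facing left and right, in line with the jaws. Yellow is next to the pointer at (395,185). I'll correct sideways and close in a little.

Call:
jog_arm(
  motion=[-0.08, -0.12, 0.25, 0.02, -0.09, 0, -1, -0.08, -0.12, 0.25, 0.02, -0.09, 0, -1, 0, 0, 0.25, 0, 0, 0, -1, 0, 0, 0.25, 0, 0, 0, -1, 0, 0, 0, 0, 0, 0, -1, 0, 0, 0, 0, 0, 0, -1],
)

```text
time: 6.02
position: [0.4814, 0.0897, 0.1703]
tool_rot: [0.785, 0.541, 0.272, 0.129]
ft_force: [0.1, 0.3, 0.2]
grip_width: 0.0872
grip_force: 0.0
```

```bash
python3 -c "
from h import *
rel(.032,-60)
"
```

```text
t 6.025 pos [0.4814 0.0897 0.1703] q [-0.18  0.29  2.3   1.76  0.2  -1.52] F [0.1 0.3 0.2] M [-0.08  0.28  0.  ] w 0.08724572666809399
turn [ 0.02 -0.01 -0.01] shift now [-0.02  0.01  1.9 ] shift tgt [-0.02  0.01  1.9 ]
```

Call:
jog_arm(
  motion=[0, 0, 0.2, 0, 0, 0, -1, 0, 0, 0.2, 0, 0, 0, -1, 0, 0, 0.2, 0, 0, 0, -1, 0, 0, 0.2, 0, 0, 0, -1, 0, 0, 0.2, 0, 0, 0, -1, 0, 0, 0, 0, 0, 0, -1, 0, 0, 0, 0, 0, 0, -1],
)

```text
time: 6.9
position: [0.5038, 0.0934, 0.1373]
tool_rot: [0.786, 0.54, 0.272, 0.129]
ft_force: [-0.0, -0.5, 0.6]
grip_width: 0.087
grip_force: 0.0
```

```bash
python3 -c "
from h import *
rel(.032,-60)
"
```

```text
t 6.9 pos [0.5038 0.0934 0.1373] q [-0.16  0.41  2.28  2.24  0.23 -1.99] F [-0.  -0.5  0.6] M [-0.15  0.36  0.  ] w 0.0870159271374787
turn [ 0.01 -0.01 -0.02] shift now [-0.02  0.02  0.89] shift tgt [-0.02  0.02  0.89]
```

Call:
jog_arm(
  motion=[0, 0, 0.2, 0, 0, 0, -1, 0, 0, 0.2, 0, 0, 0, -1, 0, 0, 0.2, 0, 0, 0, -1, 0, 0, 0.2, 0, 0, 0, -1, 0, 0, 0.05, 0, 0, 0, -1, 0, 0, 0, 0, 0, 0, -1, 0, 0, 0, 0, 0, 0, -1],
)

```text
time: 7.78
position: [0.5231, 0.0965, 0.1092]
tool_rot: [0.786, 0.54, 0.272, 0.129]
ft_force: [0.3, -0.7, 0.4]
grip_width: 0.087
grip_force: 0.0
```

Call:
jog_arm(
  motion=[0, 0, 0, 0, 0, 0, 1, 0, 0, 0, 0, 0, 0, 1, 0, 0, 0, 0, 0, 0, 1, 0, 0, 0, 0, 0, 0, 1, 0, 0, 0, 0, 0, 0, 1, 0, 0, 0, 0, 0, 0, 1, 0, 0, 0, 0, 0, 0, 1, 0, 0, 0, 0, 0, 0, 1],
  grip_force=30,
)

```text
time: 8.78
position: [0.5232, 0.0965, 0.1089]
tool_rot: [0.786, 0.54, 0.272, 0.129]
ft_force: [-0.3, -0.2, 0.5]
grip_width: 0.0151
grip_force: 0.0
```

```bash
python3 -c "
from h import *
rel(.032,-60)
"
```

```text
t 8.775 pos [0.5232 0.0965 0.1089] q [-0.14  0.51  2.26  2.47  0.27 -2.21] F [-0.3 -0.2  0.5] M [-0.09  0.26 -0.03] w 0.015076518685779
turn [ 0.   -0.01 -0.02] shift now [-0.01  0.02  0.03] shift tgt [-0.01  0.02  0.03]
```

The jaws closed to 15 mm without touching the 48 mm hub, so something is off. I'll look.

```bash
python3 -c "
from h import *
s=robot.camera('scene');w=robot.camera('wrist');t=robot.camera('top')
print(robot.get_obs()['grip_width'])
z=lambda i,x,y:cv2.resize(i[y:y+150,x:x+200],(400,300),interpolation=cv2.INTER_CUBIC)
cv2.imwrite('pics/c2.png',np.vstack([np.hstack([z(s,180,150),z(t,200,140)]),np.hstack([cv2.resize(w,(400,300)),z(w,220,190)])]))
"
```

```text
0.004517346152579656
```

View pics/c2.png

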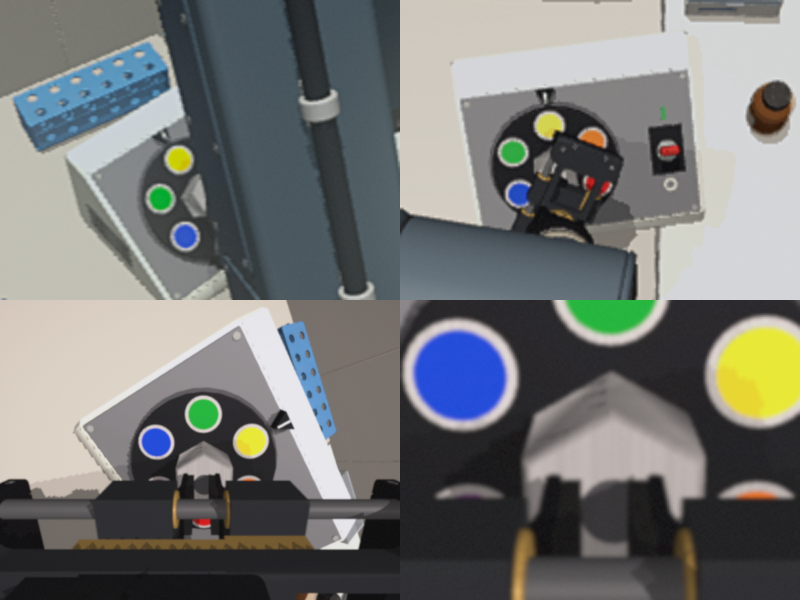

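The fingers seem to end in front of the hub top. From the wrist image, I'll check whether the camera pose agrees with the reported TCP pose.

Run:
```python
from h import *
P,c,n,yaw,F=frame()
o=robot.get_obs();img=robot.camera('wrist');cv2.imwrite('pics/w3.png',img)
cal=robot.calibration('wrist')
K=np.array([[cal['fx'],0,cal['cx']],[0,cal['fy'],cal['cy']],[0,0,1]])
Tc=cal['T_tool_cam'];Rt=R.from_quat(o['tool_rot']).as_matrix();C=Rt@Tc[:3,3]+o['position'];Rc=Rt@Tc[:3,:3]
def pw(X):
    p=Rc.T@(np.asarray(X)-C);return (K@p/p[2])[:2].round(1)
for k in "BGY":print(k,pw(P[k]))
for x in blobs(img,(180,130,480,300)):print(*x)
w=c-F[:,2]*.016
print("hub top",pw(w+F[:,2]*.056),"tcp",pw(o['position']),"tip",pw(o['position']+Rt[:,2]*.011), o['grip_width'])
# w1 picture PnP
px=np.array([[263,207],[313,177],[362,205],[361,260]],float);ob=np.array([P[k] for k in "BGYO"])
ok,rv,tv=cv2.solvePnP(ob,px,K,None,flags=cv2.SOLVEPNP_ITERATIVE);Rw=cv2.Rodrigues(rv)[0]
R1=R.from_quat([.784,.541,.277,.127]).as_matrix();p1=np.array([.4679,.0876,.2093])
print("cam pnp",-Rw.T@tv.ravel(),"reported",R1@Tc[:3,3]+p1)
```

```text
B [248.4 224.6]
G [325.4 180. ]
Y [401.8 225.1]
[325.  182.5] 1710 65
[400.9 225.9] 1604 30
[249.5 227.3] 1576 113
[397.9 287.8] 61 10
hub top [325.2 292.4] tcp [323.4 275.6] tip [323.3 269. ] 0.004517346152579656
cam pnp [0.33995752 0.12623298 0.36720778] reported [0.3779047  0.13788908 0.3866079 ]
```

View pics/w3.png

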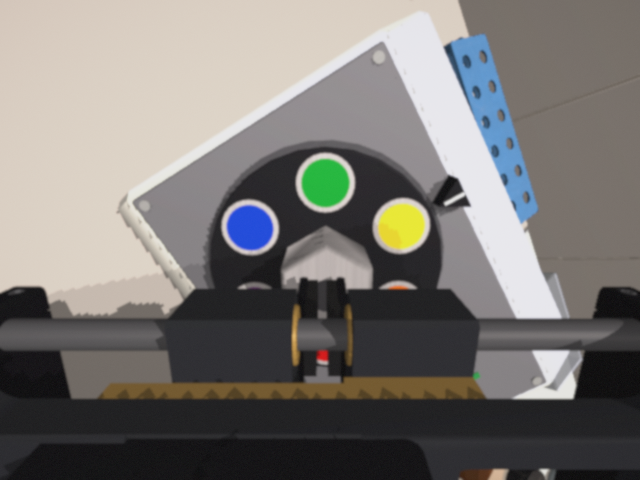

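The camera pose agrees to about 2 px. The red filter seen through the closed gap, together with the spacing of the jaws, shows the real fingertips ending about 35 mm further back than expected. They are just above the hub top. I'll open and go deeper in short steps, watching the force.

Call:
jog_arm(
  motion=[0, 0, 0, 0, 0, 0, -1, 0, 0, 0, 0, 0, 0, -1, 0, 0, 0, 0, 0, 0, -1, 0, 0, 0, 0, 0, 0, -1, 0, 0, 0, 0, 0, 0, -1, 0, 0, 0, 0, 0, 0, -1, 0, 0, 0, 0, 0, 0, -1, 0, 0, 0, 0, 0, 0, -1, 0, 0, 0, 0, 0, 0, -1, 0, 0, 0, 0, 0, 0, -1],
)

```text
time: 10.22
position: [0.5232, 0.0965, 0.1089]
tool_rot: [0.786, 0.54, 0.272, 0.129]
ft_force: [0.4, -0.3, -0.1]
grip_width: 0.086
grip_force: 0.0
```

Call:
jog_arm(
  motion=[0, 0, 0.1, 0, 0, 0, -1, 0, 0, 0.1, 0, 0, 0, -1, 0, 0, 0.1, 0, 0, 0, -1, 0, 0, 0.1, 0, 0, 0, -1, 0, 0, 0.1, 0, 0, 0, -1, 0, 0, 0.1, 0, 0, 0, -1, 0, 0, 0, 0, 0, 0, -1],
)

```text
time: 11.1
position: [0.5369, 0.0987, 0.0889]
tool_rot: [0.786, 0.54, 0.272, 0.129]
ft_force: [0.2, 0.2, -0.7]
grip_width: 0.087
grip_force: 0.0
```

```bash
python3 -c "
from h import *
rel(.008,-60)
cv2.imwrite('pics/w4.png',robot.camera('wrist'))
"
```

```text
t 11.1 pos [0.5369 0.0987 0.0889] q [-0.12  0.57  2.24  2.57  0.3  -2.3 ] F [ 0.2  0.2 -0.7] M [-0.06  0.31 -0.03] w 0.08695184135107703
turn [-0.   -0.01 -0.02] shift now [-0.01  0.02  0.03] shift tgt [-0.01  0.02  0.03]
```

View pics/w4.png

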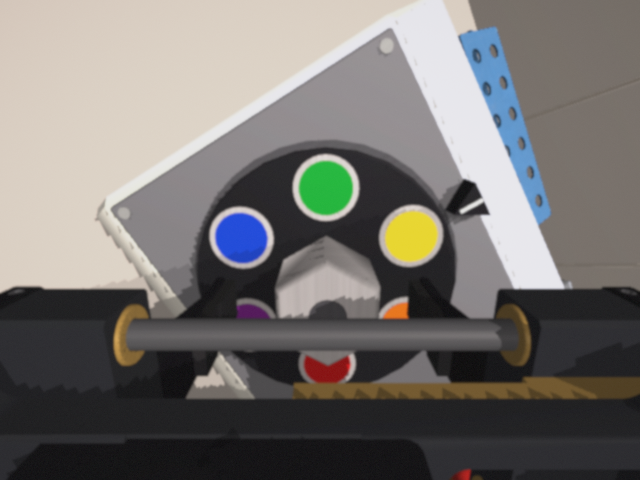

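The hub at (327,300) now sits between the open jaws, with tips near (222,283) and (410,283), and there is no contact force. I'll go 8 mm deeper and close.

Call:
jog_arm(
  motion=[0, 0, 0.1, 0, 0, 0, -1, 0, 0, 0.1, 0, 0, 0, -1, 0, 0, 0, 0, 0, 0, -1],
)

```text
time: 11.52
position: [0.5415, 0.0994, 0.0824]
tool_rot: [0.786, 0.54, 0.272, 0.129]
ft_force: [-0.1, -0.1, 0.4]
grip_width: 0.0869
grip_force: 0.0
```

Call:
jog_arm(
  motion=[0, 0, 0, 0, 0, 0, 1, 0, 0, 0, 0, 0, 0, 1, 0, 0, 0, 0, 0, 0, 1, 0, 0, 0, 0, 0, 0, 1, 0, 0, 0, 0, 0, 0, 1, 0, 0, 0, 0, 0, 0, 1, 0, 0, 0, 0, 0, 0, 1, 0, 0, 0, 0, 0, 0, 1],
  grip_force=30,
)

```text
time: 12.52
position: [0.5436, 0.0989, 0.0841]
tool_rot: [0.786, 0.539, 0.274, 0.13]
ft_force: [1.8, -4.2, 5.7]
grip_width: 0.0483
grip_force: 29.8
```

```bash
python3 -c "
from h import *
rel(.0,0)
"
```

```text
t 12.525 pos [0.5436 0.0989 0.0841] q [-0.12  0.59  2.23  2.6   0.32 -2.33] F [ 1.8 -4.2  5.7] M [-0.72 -0.72 -0.54] w 0.048340573775121985
turn [ 0.05 -0.06 14.96] shift now [-0.03 -0.04  0.03] shift tgt [-0.05  0.    0.03]
```

The hub is gripped at 48.3 mm. Turning clockwise.

Call:
jog_arm(
  motion=[0, 0, 0, 0, 0, 0.6, 1, 0, 0, 0, 0, 0, 0.9, 1, 0, 0, 0, 0, 0, 0.9, 1, 0, 0, 0, 0, 0, 0.9, 1, 0, 0, 0, 0, 0, 0.9, 1, 0, 0, 0, 0, 0, 0.9, 1, 0, 0, 0, 0, 0, 0.9, 1, 0, 0, 0, 0, 0, 0.9, 1, 0, 0, 0, 0, 0, 0.9, 1, 0, 0, 0, 0, 0, 0.9, 1, 0, 0, 0, 0, 0, 0.9, 1, 0, 0, 0, 0, 0, 0, 1],
)

```text
time: 14.02
position: [0.5446, 0.0979, 0.0846]
tool_rot: [0.919, 0.249, 0.302, 0.033]
ft_force: [2.0, -8.4, 8.5]
grip_width: 0.0479
grip_force: 29.8
```

```bash
python3 -c "
from h import *
rel(.0,0)
o=robot.get_obs();cal=robot.calibration('wrist');print(blobs(robot.camera('wrist'),(100,80,560,300)))
"
```

```text
t 14.025 pos [0.5446 0.0979 0.0846] q [-0.12  0.59  2.23  2.6   0.31 -1.66] F [ 2.  -8.4  8.5] M [-1.21 -0.68 -1.03] w 0.04793309827417812
turn [ 0.05 -0.09  5.32] shift now [-0.06 -0.05  0.03] shift tgt [-0.08 -0.03  0.03]
[(array([496.2,  86.1]), np.int32(483), 105), (array([319.5, 190.6]), np.int32(2356), 65), (array([408.9, 239.9]), np.int32(2202), 27), (array([232.2, 243.6]), np.int32(2139), 113), (array([556.8, 294.1]), np.int32(61), 67)]
```

Call:
jog_arm(
  motion=[0, 0, 0, 0, 0, 0.9, 1, 0, 0, 0, 0, 0, 0.9, 1, 0, 0, 0, 0, 0, 0.9, 1, 0, 0, 0, 0, 0, 0.9, 1, 0, 0, 0, 0, 0, 0.9, 1, 0, 0, 0, 0, 0, 0.5, 1, 0, 0, 0, 0, 0, 0, 1, 0, 0, 0, 0, 0, 0, 1],
)

```text
time: 15.08
position: [0.5448, 0.0972, 0.0847]
tool_rot: [0.949, 0.086, 0.303, -0.019]
ft_force: [3.7, -11.8, 9.9]
grip_width: 0.0478
grip_force: 29.8
```

```bash
python3 -c "
from h import *
rel(.0,0)
"
```

```text
t 15.075 pos [0.5448 0.0972 0.0847] q [-0.12  0.59  2.23  2.6   0.31 -1.31] F [  3.7 -11.8   9.9] M [-1.7  -0.7  -1.35] w 0.0477566878210406
turn [ 0.05 -0.09  0.31] shift now [-0.08 -0.05  0.03] shift tgt [-0.08 -0.05  0.03]
```

Turned to within about 1° of the click. Releasing and backing off.

Call:
jog_arm(
  motion=[0, 0, 0, 0, 0, 0, -1, 0, 0, 0, 0, 0, 0, -1, 0, 0, 0, 0, 0, 0, -1, 0, 0, 0, 0, 0, 0, -1, 0, 0, 0, 0, 0, 0, -1, 0, 0, 0, 0, 0, 0, -1, 0, 0, 0, 0, 0, 0, -1, 0, 0, 0, 0, 0, 0, -1, 0, 0, 0, 0, 0, 0, -1],
)

```text
time: 16.2
position: [0.5413, 0.0994, 0.0827]
tool_rot: [0.95, 0.088, 0.3, -0.02]
ft_force: [-0.0, -0.4, -0.3]
grip_width: 0.0871
grip_force: 0.0
```

Call:
jog_arm(
  motion=[0, 0, -0.2, 0, 0, 0, -1, 0, 0, -0.3, 0, 0, 0, -1, 0, 0, -0.3, 0, 0, 0, -1, 0, 0, -0.3, 0, 0, 0, -1, 0, 0, -0.3, 0, 0, 0, -1, 0, 0, -0.3, 0, 0, 0, -1, 0, 0, -0.3, 0, 0, 0, -1, 0, 0, -0.3, 0, 0, 0, -1, 0, 0, -0.3, 0, 0, 0, -1, 0, 0, -0.3, 0, 0, 0, -1, 0, 0, 0, 0, 0, 0, -1, 0, 0, 0, 0, 0, 0, -1],
)

```text
time: 17.7
position: [0.4757, 0.0887, 0.1778]
tool_rot: [0.95, 0.088, 0.3, -0.02]
ft_force: [1.3, 0.1, 0.1]
grip_width: 0.0872
grip_force: 0.0
```

```bash
python3 -c "
from h import *
rel(.13,0)
w=robot.camera('wrist');t=robot.camera('top')
cv2.imwrite('pics/f.png',np.hstack([cv2.resize(w,(400,300)),cv2.resize(t[130:290,190:410],(400,300),interpolation=cv2.INTER_CUBIC)]))
"
```

```text
t 17.7 pos [0.4757 0.0887 0.1778] q [-0.19  0.26  2.3   1.61  0.2  -0.36] F [1.3 0.1 0.1] M [-0.09  0.3  -0.03] w 0.08715973970496597
turn [-0.   -0.01  0.37] shift now [ 0.01  0.02 -0.32] shift tgt [ 0.01  0.02 -0.32]
```

View pics/f.png

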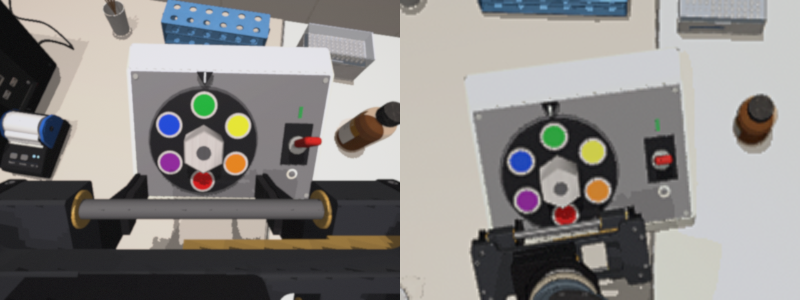

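Green (204,105) stands at the pointer (205,77). The toggle end is unchanged at top pixel (334,215), so it is still on, and the gripper is clear.

```bash
python3 -c "
from rig import robot
print(robot.hand_in())"
```

```text
the job is handed in; nothing more can be done
None
```

I clicked the wheel one step clockwise from yellow, so green now stands at the pointer. The lamp toggle was already on, so I left it alone. I let go, backed clear of the face without touching the bottles or dish, and handed in the job at about 18 s.

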